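# Seat the kitchen timer and wind its inner knob to the memory mark

### The job

Put the square white kitchen timer into its stand with the brass studs, set down rather than dropped, right down on the plate, and let go of it. Then take its black inner knob and wind it clockwise until the knob's yellow pointer lines up with the red mark on the aluminium ring around it; the ring holds the cooking time, so never touch it. Leave the other things on the worktop where they are.

Things in the scene. Friction and masses are not known exactly. Their poses are not given: they have to be found in the camera images.
- timer: Loose kitchen timer, 0.3 kg, 83 mm tall: a white square case 64 x 64 mm with upright flat sides from z = 3 to 39 mm (edges rounded, 5 mm; a rubber foot 58 x 58 mm below it), on top of it the aluminium memory ring, and through the ring's middle the black inner knob. Origin at the centre of the underside, z up, x and y square to the case's sides. The case looks the same after quarter turns and may stand in the stand any of the four ways round.
- memory_ring: The outer of the two concentric controls: an aluminium ring 57 mm in diameter, its top 48 mm above the timer's underside, with black ticks and one red mark. It turns very easily (0.012 N m) and must not be touched. Origin on the timer's axis, 40 mm above the underside, z up; its x axis points from the axis to the red mark. The mark starts 2.4 to 3.3 rad clockwise (seen from above) of the timer's x axis.
- inner_knob (a joint): Angle of the inner knob in rad, 0 to 4.5, growing clockwise seen from above; at 0 its yellow pointer lies along the timer's x axis. It stays where it is left and takes 0.025 N m to turn. It starts at 0 to 0.6, so it must be wound 1.8 to 3.3 rad. The knob is a ribbed black cylinder 26 mm in diameter that stands from 49 to 83 mm above the timer's underside; at its foot is a flat black skirt 40 mm in diameter (top at 50.5 mm) that turns with it and lies on the ring.
- pointer_tip (a point): Tip of the yellow pointer on the knob's skirt, 20 mm from the axis, 50.5 mm above the timer's underside. Turns with the knob.
- ring_mark (a point): Inner end of the red mark, 20 mm from the axis, 50.5 mm above the timer's underside. Turns with the ring; where pointer_tip coincides with it, the timer is set.
- knob_top (a point): Centre of the knob's top face, on the timer's axis, 83 mm above its underside. Does not turn with the knob.
- stand: Fixed dark steel plate 100 x 100 x 4 mm on the worktop with eight brass studs (8 mm in diameter, 14 mm high above the plate, cone-shaped over the top 5 mm), two along each side of a 69 mm square, 46 mm apart, so that the middle of each side is open for a finger. Its x and y axes are square to the studs. The timer's case fits between the studs with 2.5 mm to spare on each side; they keep it from turning.
- stand_seat (a point): Centre of the stand's plate, on its upper face (4 mm above the worktop). The underside of the seated timer is here.
- lemon: Loose yellow lemon, 71 x 53 x 51 mm, on the fixed wooden chopping board (300 mm ahead by 200 mm across, 22 mm thick, centred at x = 0.49, y = 0). Origin under its centre. A bystander.
- garlic: Loose white garlic bulb, 60 x 57 x 58 mm, on the chopping board. Origin under its centre. A bystander.
- cutter: Loose star-shaped metal cookie cutter, 59 x 57 x 20 mm, on the chopping board. Origin under its centre. A bystander.
- mug: Loose orange mug with a handle, 81 x 113 x 101 mm, at the middle of the back. Origin under its centre. A bystander.
- tin: Loose low green food tin, 75 mm in diameter, 58 mm tall, on the right. Origin under its centre. A bystander.
Mind the look-alikes: they are no part of the job. There is more than one size of the stand; the one meant has the size given above.

How it is judged:
By the outcome, as a careful person would: the job done as asked, in the order asked, and still so for the second after the job is handed in, with the robot touching nothing.
It also fails if it takes over 69 s, if anything falls off the work surface, if the arm or the gripper's body presses on something with over 40 N, if the wrist force passes 120 N, or if a joint passes its speed limit or range.

### The arm

A 6-joint arm with a two-finger parallel gripper is mounted at the origin on a cart in front of the work surface, level with it; the furniture and walls round the work are solid. World frame = base frame: x ahead of the robot, y to its left, z up, the work surface at z = 0. Lengths are in m, angles in rad, forces in N, time in s.
With the tool pointing down it reaches from about 0.275 to 0.975 m from the base axis. Payload 8.4 kg.
Tool frame: the origin (TCP) lies at the very end of the fingers, on their centre line; the grasp point (between the pads) lies 19 mm behind it (ctrl.grip_point_offset is the distance from the TCP to the grasp point, in m); z points along the fingers, y is the line along which they close (so a half turn about z gives the same grasp; the last joint's range is limited). The gripper opens to 92 mm and grips with 3 to 60 N. Pads are 20 mm wide; open, the fingers measure 128 mm over their backs; the gripper's body (75 mm by 189 mm) begins 69 mm behind the grasp point.
Start: joints at [1.253, 0.353, 1.633, -0, 1.155, -0.002], TCP at [0.194, 0.594, 0.215] pointing down, gripper open.
Joint ranges: [-2.63, 2.63], [-0.92, 2.1], [0.06, 2.66], [-1.3, 4.44], [0, 2.69], [-3.02, 3.02]. Speed limits (rad/s): [2.22, 2.22, 2.79, 3.14, 3.14, 3.14].

### API

Orientations are given as a rotation vector (axis times angle).
In Python, from station import ctrl gives the robot as it stands.
- The arm moves only by the shell command python3 -m jog 'ROWS'. ROWS is JSON, a list of rows, each an object with "linear": the shift along the world's x, y, z in units of 50 mm (1.0 is 50 mm), a list of three; "twist": the turn about the world's z in degrees; "grip": the closure, from 0 (fully open) to 1 (shut). In form: [{"linear": [tx, ty, tz], "twist": twist, "grip": grip}, ...]. A call has 1 to 12 rows; each row is the pose to reach, as a shift and turn from the pose commanded when the call began; what a row does not reach only later rows make up. A row lasts 1/10 s, in which the tool goes at most 50 mm and 8.59 degrees, less where a joint would pass 70% of its speed; a pose out of reach is approached as far as the arm can. A call with a gripper value outside its range is refused whole. The fingers move at their own pace and stop on an object; the grip force is fixed at half the most. Time passes only in rows, so rows that repeat a pose let the fingers close. It gives the time, the measured TCP pose, the force, the opening and the grip force at its end, in the units of the state.
- ctrl.sense(): the state, without advancing time (a new reading comes with each control period).
- ctrl.get_image(name): name is "scene" or "top" or "wrist"; returns (picture, depth): 420x560x3 uint8, blue, green, red; 420x560 float32, m along the optical axis (not along the pixel's ray), 0 where there is no reading.
- ctrl.get_calibration(name): a dict with "fx", "fy", "cx", "cy" (pixels), "extrinsics" (4x4, takes a point from camera to world coordinates). Camera axes: x right, y down, z forward; pixel columns grow to the right and rows downward; lengths in m; the calibration is good to about 2 mm. A picture is of the moment at which its call begins: read the wrist's pose just before it. get_calibration takes no time and is no camera call; for the wrist camera it gives the pose at the moment of the call.
- ctrl.hand_in(): hands the job in; it is judged then, once.
The state is a dict: "t": time; "qpos": joint angles; "joint_velocities": joint speeds; "tau": joint torques, N m; "tcp_pos": TCP position; "tcp_rot": TCP orientation; "ft_force": force on the tool from outside, world axes, zero at the start; "wrist_torque": the same for the moment, N m; "opening": finger opening in m; "gripper_force": force on a finger pad.
Only numpy, scipy, OpenCV 4.12 (cv2) and the standard library are available. Lean on these libraries where they do the work, as an engineer would, in place of code of your own. Each camera call takes 0.05 s, during which the arm holds its last target. There are 200 camera calls.

## Working session

There is one attempt and no reset: what is moved stays moved. The work goes in short steps, Python scripts to look and compute and a shell command to move; the robot and the scene stay as the last step left them, time stands still between calls to the robot, and variables do not carry over. Pictures are saved under pics/ and viewed, at most 10 in all, crops included, and the job is handed in when it is done.

```bash
ls; mkdir -p pics; cat > h.py <<'E'
import numpy as np, cv2
from station import ctrl
def snap(n,tag):
    c=ctrl.get_calibration(n); im,d=ctrl.get_image(n)
    cv2.imwrite(f'pics/{tag}.png',im); np.savez(f'pics/{tag}.npz',d=d,K=[c['fx'],c['fy'],c['cx'],c['cy']],E=c['extrinsics'])
    return im,d
def px(tag,u,v,z=None):
    f=np.load(f'pics/{tag}.npz');fx,fy,cx,cy=f['K'];E=f['E']
    r=np.array([(u-cx)/fx,(v-cy)/fy,1.])
    s=f['d'][int(v),int(u)] if z is None else (z-E[2,3])/(E[:3,:3]@r)[2]
    return E[:3,:3]@(r*s)+E[:3,3]
E
python3 - <<'E'
from h import *
snap('top','top0');snap('scene','sc0')
s=ctrl.sense();print(s['tcp_pos'],s['tcp_rot'],s['t'],s['opening'])
E
```

```text
pics
[0.19397964 0.59368566 0.21396639] [-4.94016587e-01 -3.10229784e+00  1.83968720e-03] 0.1 0.09154173648400682
```

View pics/top0.png

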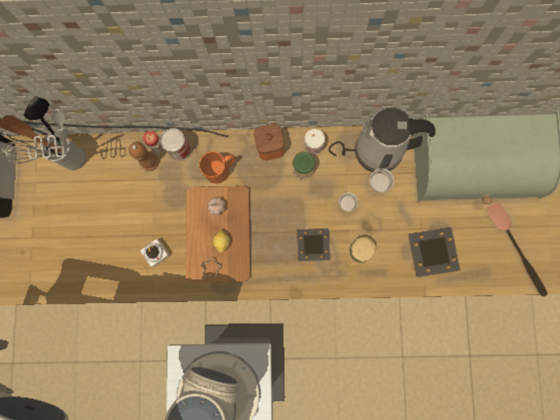

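View pics/sc0.png

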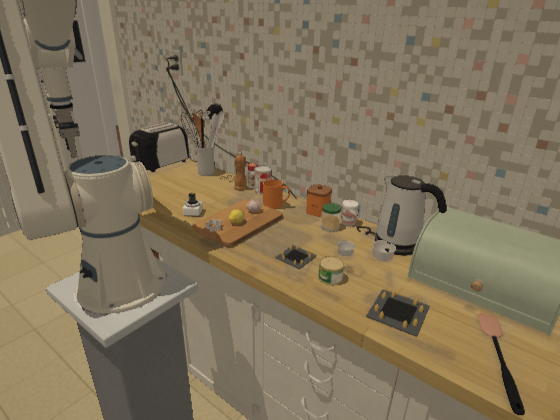

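The top view shows the timer at (154,252), a stand of about 100 mm at (313,244) and a larger one at (434,252). The board is at (218,233) and the tin at (363,250). I'll measure these more closely.

```bash
python3 - <<'E'
from h import *
for n,u,v,z in [('timer',154,252,.06),('stand',313,244,.004),('stand corner',298,230,.004),('stand c2',329,259,.004),('big1',411,233,.004),('big2',459,271,.004),('tin',363,250,.058),('board',218,233,.022)]: print(n,px('top0',u,v,z).round(3),px('top0',u,v).round(3))
im=cv2.imread('pics/top0.png')
a=cv2.resize(im[232:272,134:174],(400,400),interpolation=3);b=cv2.resize(im[224:264,293:333],(400,400),interpolation=3)
cv2.imwrite('pics/c0.png',np.hstack([a,b]))
E
```

```text
timer [0.432 0.188 0.06 ] [0.431 0.184 0.074]
stand [ 0.451 -0.299  0.004] [ 0.451 -0.299  0.005]
stand corner [ 0.496 -0.253  0.004] [ 0.496 -0.253  0.005]
stand c2 [ 0.403 -0.347  0.004] [ 0.403 -0.347  0.007]
big1 [ 0.479 -0.606  0.004] [ 0.478 -0.604  0.01 ]
big2 [ 0.357 -0.746  0.004] [ 0.358 -0.747 -0.001]
tin [ 0.424 -0.447  0.058] [ 0.424 -0.447  0.061]
board [ 0.491 -0.003  0.022] [ 0.486 -0.009  0.063]
```

View pics/c0.png

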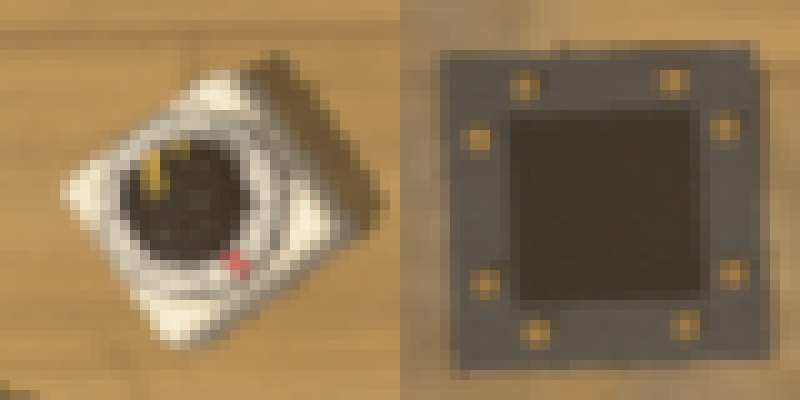

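The timer stands at about (0.432, 0.187), with its sides at about 35.5°. The 100 mm stand is at (0.451, -0.299), turned about 2.8°. Next I'll hover above the timer and look.

```bash
python3 -m jog '[{"linear":[4.8,-8.1,1],"twist":-36.5,"grip":0},{"linear":[4.8,-8.1,1],"twist":-36.5,"grip":0},{"linear":[4.8,-8.1,1],"twist":-36.5,"grip":0},{"linear":[4.8,-8.1,1],"twist":-36.5,"grip":0},{"linear":[4.8,-8.1,1],"twist":-36.5,"grip":0},{"linear":[4.8,-8.1,1],"twist":-36.5,"grip":0},{"linear":[4.8,-8.1,1],"twist":-36.5,"grip":0},{"linear":[4.8,-8.1,1],"twist":-36.5,"grip":0},{"linear":[4.8,-8.1,1],"twist":-36.5,"grip":0},{"linear":[4.8,-8.1,1],"twist":-36.5,"grip":0},{"linear":[4.8,-8.1,1],"twist":-36.5,"grip":0},{"linear":[4.8,-8.1,1],"twist":-36.5,"grip":0}]'
python3 - <<'E'
from h import *
s=ctrl.sense();print(s['tcp_pos'],s['tcp_rot'],s['qpos'],s['t'])
print(ctrl.get_calibration('wrist'))
im,d=snap('wrist','w1')
E
```

```text
t: 1.3
tcp_pos: [0.4339, 0.189, 0.2643]
tcp_rot: [-1.443, -2.79, 0.0]
ft_force: [-0.3, 0.3, -0.6]
opening: 0.0919
gripper_force: 0.0
[0.43388004 0.18896066 0.26431274] [-1.44274661e+00 -2.78990974e+00  2.47509267e-04] [ 4.07228268e-01  6.31980509e-02  1.88664358e+00  4.87528581e-04
  1.19232589e+00 -2.09232984e-01] 1.3
{'fx': 371.5421723040268, 'fy': 371.5421723040268, 'cx': 277.82975827739364, 'cy': 200.2007260515795, 'extrinsics': array([[ 8.16282278e-01,  5.57594377e-01,  1.50903126e-01,
         3.91063524e-01],
       [ 5.77653215e-01, -7.87902817e-01, -2.13368025e-01,
         2.48505400e-01],
       [-7.58127327e-05,  2.61338214e-01, -9.65247291e-01,
         4.34813177e-01],
       [ 0.00000000e+00,  0.00000000e+00,  0.00000000e+00,
         1.00000000e+00]])}
```

View pics/w1.png

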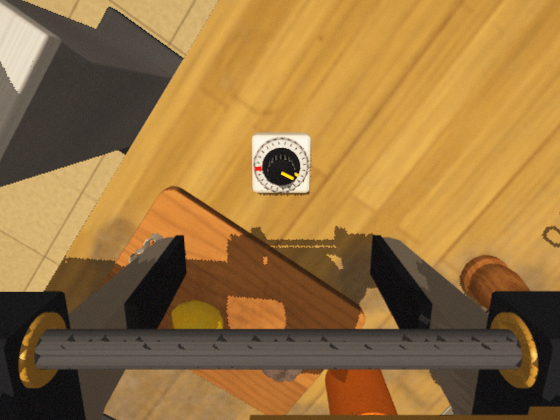

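The timer sits at (281,163), square to the view, with the red mark at (258,169) and the pointer tip near (296,176). I'll work out its position.

```bash
python3 - <<'E'
from h import *
for u,v,z in [(281.5,163.5,.039),(253,135,.037),(310,135,.037),(310,192,.037),(253,192,.037)]: print(px('w1',u,v,z).round(4),px('w1',u,v).round(4))
im=cv2.imread('pics/w1.png');cv2.imwrite('pics/c1.png',cv2.resize(im[125:205,240:320],(560,560),interpolation=3))
E
```

```text
[0.4326 0.1967 0.039 ] [0.4278 0.2025 0.0839]
[0.3905 0.2038 0.037 ] [0.3905 0.2032 0.0322]
[0.4397 0.2386 0.037 ] [ 0.4443  0.2377 -0.0006]
[0.4768 0.1887 0.037 ] [ 4.848e-01  1.831e-01 -1.000e-04]
[0.4255 0.1524 0.037 ] [ 0.4288  0.1433 -0.0007]
```

View pics/c1.png

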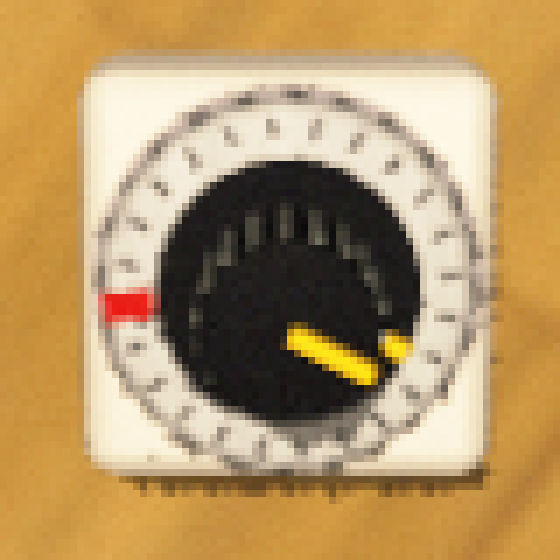

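```bash
python3 - <<'E'
from h import *
f=lambda u,v:(240+u/7-.5+.07,125+v/7-.43)
for n,u,v,z in [('case',289,267,.039),('ring',292,278,.048),('skirt',290,290,.0505),('L',84,267,.037),('R',494,267,.037)]: print(n,px('w1',*f(u,v),z).round(4))
for n,u,v in [('P',408,348),('M',155,306)]: print(n,px('w1',*f(u,v),.0505).round(4))
# independent: top cam
for z,u,v in [(.039,154-.3,252.9)]: print(px('top0',u,v,z))
E
```

```text
case [0.4315 0.1969 0.039 ]
ring [0.4319 0.197  0.048 ]
skirt [0.4324 0.1957 0.0505]
L [0.4059 0.1784 0.037 ]
R [0.4575 0.215  0.037 ]
P [0.452  0.1988 0.0505]
M [0.4174 0.1821 0.0505]
[0.43153202 0.19417312 0.039     ]
```

```bash
python3 -m jog '[{"linear":[-0.04,0.15,-1],"twist":0,"grip":0},{"linear":[-0.04,0.15,-2],"twist":0,"grip":0},{"linear":[-0.04,0.15,-3],"twist":0,"grip":0},{"linear":[-0.04,0.15,-4],"twist":0,"grip":0},{"linear":[-0.04,0.15,-4.7],"twist":0,"grip":0},{"linear":[-0.04,0.15,-5.12],"twist":0,"grip":0},{"linear":[-0.04,0.15,-5.12],"twist":0,"grip":0},{"linear":[-0.04,0.15,-5.12],"twist":0,"grip":0.2},{"linear":[-0.04,0.15,-5.12],"twist":0,"grip":0.3},{"linear":[-0.04,0.15,-5.12],"twist":0,"grip":0.5},{"linear":[-0.04,0.15,-5.12],"twist":0,"grip":0.5},{"linear":[-0.04,0.15,-5.12],"twist":0,"grip":0.5}]'
```

```text
t: 2.55
tcp_pos: [0.4327, 0.197, 0.0097]
tcp_rot: [1.441, 2.791, 0.002]
ft_force: [-1.2, 1.6, 9.6]
opening: 0.0639
gripper_force: 30.0
```

```bash
python3 -m jog '[{"linear":[0,0,0.3],"twist":0,"grip":0.5},{"linear":[0,0,1],"twist":0,"grip":0.5},{"linear":[0,0,2],"twist":0,"grip":0.5},{"linear":[0,0,3],"twist":0,"grip":0.5},{"linear":[0,-0.5,3],"twist":-3,"grip":0.5},{"linear":[0.1,-1.3,3],"twist":-6,"grip":0.5},{"linear":[0.1,-2.1,3],"twist":-10,"grip":0.5},{"linear":[0.1,-2.9,3],"twist":-14,"grip":0.5},{"linear":[0.2,-3.7,3],"twist":-18,"grip":0.5},{"linear":[0.2,-4.5,3],"twist":-22,"grip":0.5},{"linear":[0.2,-5.3,3],"twist":-26,"grip":0.5},{"linear":[0.2,-6.1,3],"twist":-30,"grip":0.5}]' && python3 -m jog '[{"linear":[0,-0.8,0],"twist":-2.5,"grip":0.5},{"linear":[0.1,-1.6,0],"twist":-2.5,"grip":0.5},{"linear":[0.1,-2.3,0],"twist":-2.5,"grip":0.5},{"linear":[0.1,-2.6,0],"twist":-2.5,"grip":0.5},{"linear":[0.1,-2.6,0],"twist":-2.5,"grip":0.5},{"linear":[0.1,-2.6,0],"twist":-2.5,"grip":0.5}]'
python3 - <<'E'
from h import *
s=ctrl.sense();print(s['tcp_pos'],s['qpos'],s['ft_force'],s['t'])
snap('wrist','w2')
E
```

```text
t: 3.75
tcp_pos: [0.4414, -0.11, 0.1588]
tcp_rot: [2.118, 2.32, 0.0]
ft_force: [0.5, -0.6, -3.6]
opening: 0.0638
gripper_force: 30.0
t: 4.35
tcp_pos: [0.4465, -0.2377, 0.1584]
tcp_rot: [-2.165, -2.275, -0.0]
ft_force: [0.5, -0.9, -4.3]
opening: 0.0642
gripper_force: 30.0
[ 0.44650741 -0.23767254  0.1583569 ] [-4.92445189e-01  2.35292266e-01  1.93899583e+00  5.68947469e-04
  9.68432905e-01 -5.42546467e-01] [ 0.51179632 -0.86039903 -4.29610735] 4.35
```

View pics/w2.png

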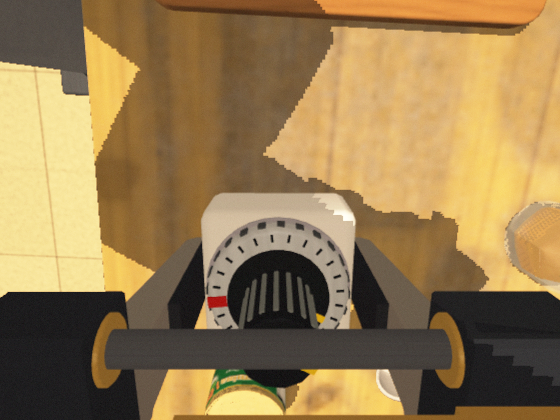

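The timer is held with the ring and knob untouched, and its case hides the stand. I'll shift past it so the wrist camera (which looks toward +y) sees the stand and the case together.

```bash
python3 -m jog '[{"linear":[0.1,-0.8,0],"twist":0,"grip":0.5},{"linear":[0.1,-1.6,0],"twist":0,"grip":0.5},{"linear":[0.1,-2.4,0],"twist":0,"grip":0.5},{"linear":[0.1,-3,0],"twist":0,"grip":0.5},{"linear":[0.1,-3,0],"twist":0,"grip":0.5},{"linear":[0.1,-3,0],"twist":0,"grip":0.5}]'
python3 - <<'E'
from h import *
s=ctrl.sense();print(s['tcp_pos'],s['tcp_rot'])
im,d=snap('wrist','w3');cv2.imwrite('pics/w3b.png',cv2.resize(im[50:350,140:440],(600,600),interpolation=3))
E
```

```text
t: 5.0
tcp_pos: [0.452, -0.3872, 0.1582]
tcp_rot: [-2.163, -2.276, -0.001]
ft_force: [-0.1, 0.7, -3.7]
opening: 0.064
gripper_force: 30.0
[ 0.45204283 -0.38716619  0.15820372] [-2.16340967e+00 -2.27608838e+00 -6.07786835e-04]
```

View pics/w3b.png

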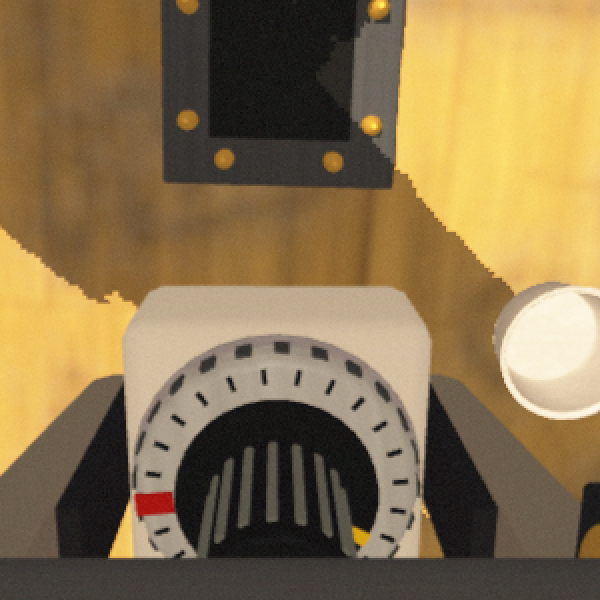

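```bash
python3 - <<'E'
from h import *
from scipy.optimize import least_squares
g=lambda u,v:((u+.5)/2+140-.5,(v+.5)/2+50-.5)
P=[px('w3',*g(u,v),.014)[:2] for u,v in [(188,119),(224,158),(333,161),(372,125),(188,4),(379,8)]]
P=np.array(P);print(P.round(4))
# stand frame: image right=+x world, image up=+y
a=.0385
for a in (.0345,.0385):
    M=np.array([[-a,-.023],[-.023,-a],[.023,-a],[a,-.023],[-a,.023],[a,.023]])
    R=lambda t:np.array([[np.cos(t),-np.sin(t)],[np.sin(t),np.cos(t)]])
    r=least_squares(lambda p:(M@R(p[2]).T+p[:2]-P).ravel(),[.45,-.3,0]);print(a,r.x,np.degrees(r.x[2]),np.sqrt(r.cost/3))
zb=ctrl.sense()['tcp_pos'][2]-.0097
for n,u,v,z in [('L',124,400,.037),('R',430,400,.037),('F',277,287,.003),('F1',170,287,.003),('F2',390,288,.003),('Ft',277,322,.039)]: print(n,px('w3',*g(u,v),zb+z).round(4))
E=np.load('pics/w3.npz')['E'];print(E.round(3))
s=ctrl.sense();r=s['tcp_rot'];print(np.degrees(2*np.arctan2(r[1],r[0]))-90)
E
```

```text
[[ 0.4121 -0.3235]
 [ 0.4274 -0.3386]
 [ 0.4729 -0.3375]
 [ 0.4879 -0.3221]
 [ 0.4112 -0.2793]
 [ 0.4869 -0.277 ]]
0.0345 [ 0.44944534 -0.30150311  0.02229086] 1.2771721037180903 0.003180016676449056
0.0385 [ 0.4494154  -0.30017012  0.02230835] 1.2781741448393789 0.000881926237594587
L [ 0.4196 -0.3757  0.1855]
R [ 0.4829 -0.3725  0.1855]
F [ 0.4505 -0.3585  0.1515]
F1 [ 0.4242 -0.3598  0.1515]
F2 [ 0.4782 -0.3574  0.1515]
Ft [ 0.4504 -0.3567  0.1875]
[[ 0.999  0.049  0.012  0.448]
 [ 0.05  -0.964 -0.26  -0.314]
 [-0.001  0.261 -0.965  0.329]
 [ 0.     0.     0.     1.   ]]
-357.0474635803424
```

```bash
python3 -m jog '[{"linear":[-0.04,0.8,0],"twist":-1.6,"grip":0.5},{"linear":[-0.04,1.5,0],"twist":-1.6,"grip":0.5},{"linear":[-0.04,1.79,-0.3],"twist":-1.6,"grip":0.5},{"linear":[-0.04,1.79,-1],"twist":-1.6,"grip":0.5},{"linear":[-0.04,1.79,-1.7],"twist":-1.6,"grip":0.5},{"linear":[-0.04,1.79,-2.2],"twist":-1.6,"grip":0.5},{"linear":[-0.04,1.79,-2.42],"twist":-1.6,"grip":0.5},{"linear":[-0.04,1.79,-2.42],"twist":-1.6,"grip":0.5},{"linear":[-0.04,1.79,-2.42],"twist":-1.6,"grip":0.5}]'
python3 - <<'E'
from h import *
s=ctrl.sense();print(s['tcp_pos'],s['tcp_rot'])
im,d=snap('wrist','w4');cv2.imwrite('pics/w4b.png',cv2.resize(im[120:340,160:400],(720,660),interpolation=3)[:600])
E
```

```text
t: 5.95
tcp_pos: [0.4508, -0.2987, 0.0385]
tcp_rot: [2.195, 2.247, 0.0]
ft_force: [-0.0, -0.6, -4.0]
opening: 0.064
gripper_force: 30.0
[ 0.45076657 -0.29867755  0.03853441] [2.19453918e+00 2.24677746e+00 3.58267144e-04]
```

View pics/w4b.png

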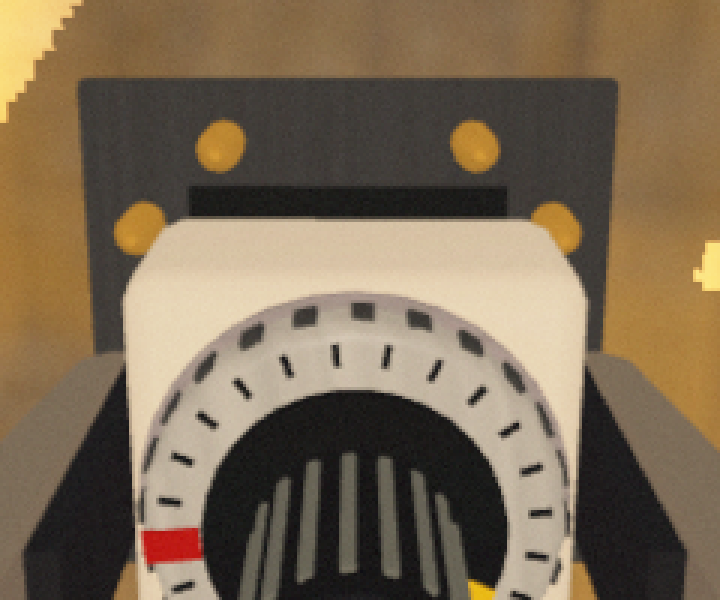

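The tool's yaw matches the plate. The studs' middle is at x ≈ 348 in the crop and the case's middle at x ≈ 356. I'll turn that into an offset.

```bash
python3 - <<'E'
from h import *
g=lambda u,v:((u+.5)/3+160-.5,(v+.5)/3+120-.5)
for n,u,v,z in [('s1',220,146,.013),('s2',475,146,.013),('s3',139,228,.013),('s4',557,228,.013),('p1',80,79,.004),('p2',617,79,.004)]: print(n,px('w4',*g(u,v),z).round(4))
zb=.0385-.0097
for n,u,v,z in [('L',124,330,.036),('R',587,330,.036),('F',356,219,.003),('F1',190,219,.003),('F2',525,219,.003),('Ft',356,270,.039)]: print(n,px('w4',*g(u,v),zb+z).round(4))
E
```

```text
s1 [ 0.4257 -0.2616  0.013 ]
s2 [ 0.4711 -0.2606  0.013 ]
s3 [ 0.4108 -0.277   0.013 ]
s4 [ 0.4867 -0.2753  0.013 ]
p1 [ 0.3991 -0.2514  0.004 ]
p2 [ 0.4975 -0.2492  0.004 ]
L [ 0.4184 -0.2779  0.0648]
R [ 0.4818 -0.2764  0.0648]
F [ 0.45   -0.2697  0.0318]
F1 [ 0.4229 -0.2704  0.0318]
F2 [ 0.4777 -0.2691  0.0318]
Ft [ 0.4499 -0.2677  0.0678]
```

```bash
python3 -m jog '[{"linear":[-0.02,0.02,0],"twist":0,"grip":0.5},{"linear":[-0.02,0.02,-0.1],"twist":0,"grip":0.5},{"linear":[-0.02,0.02,-0.2],"twist":0,"grip":0.5},{"linear":[-0.02,0.02,-0.28],"twist":0,"grip":0.5},{"linear":[-0.02,0.02,-0.36],"twist":0,"grip":0.5},{"linear":[-0.02,0.02,-0.42],"twist":0,"grip":0.5},{"linear":[-0.02,0.02,-0.46],"twist":0,"grip":0.5},{"linear":[-0.02,0.02,-0.46],"twist":0,"grip":0.5},{"linear":[-0.02,0.02,-0.46],"twist":0,"grip":0.5}]'
```

```text
t: 6.9
tcp_pos: [0.4491, -0.2979, 0.0146]
tcp_rot: [-2.196, -2.247, 0.0]
ft_force: [0.5, 0.2, -3.7]
opening: 0.0637
gripper_force: 30.0
```

```bash
python3 -m jog '[{"linear":[0,0,-0.02],"twist":0,"grip":0.5},{"linear":[0,0,-0.03],"twist":0,"grip":0.5},{"linear":[0,0,-0.03],"twist":0,"grip":0.5},{"linear":[0,0,-0.03],"twist":0,"grip":0.5}]'
```

```text
t: 7.3
tcp_pos: [0.4493, -0.298, 0.0138]
tcp_rot: [2.196, 2.246, 0.0]
ft_force: [-3.1, 2.6, 5.3]
opening: 0.0636
gripper_force: 30.0
```

```bash
python3 -m jog '[{"linear":[0,0,0],"twist":0,"grip":0.3},{"linear":[0,0,0],"twist":0,"grip":0.15},{"linear":[0,0,0],"twist":0,"grip":0},{"linear":[0,0,0],"twist":0,"grip":0},{"linear":[0,0,0],"twist":0,"grip":0},{"linear":[0,0,0.3],"twist":0,"grip":0},{"linear":[0,0,1],"twist":0,"grip":0},{"linear":[0,0,2],"twist":0,"grip":0},{"linear":[0,0,3],"twist":0,"grip":0},{"linear":[0,0,4],"twist":0,"grip":0},{"linear":[0,0,4.6],"twist":0,"grip":0},{"linear":[0,0,4.6],"twist":0,"grip":0}]'
python3 - <<'E'
from h import *
s=ctrl.sense();print(s['tcp_pos'],s['opening'])
im,d=snap('wrist','w5');cv2.imwrite('pics/w5b.png',cv2.resize(im[115:215,230:330],(600,600),interpolation=3))
E
```

```text
t: 8.5
tcp_pos: [0.4513, -0.2993, 0.248]
tcp_rot: [2.19, 2.241, 0.002]
ft_force: [-0.6, 0.5, 0.7]
opening: 0.0915
gripper_force: 0.0
[ 0.45131119 -0.29934413  0.24801225] 0.0915133179366226
```

View pics/w5b.png

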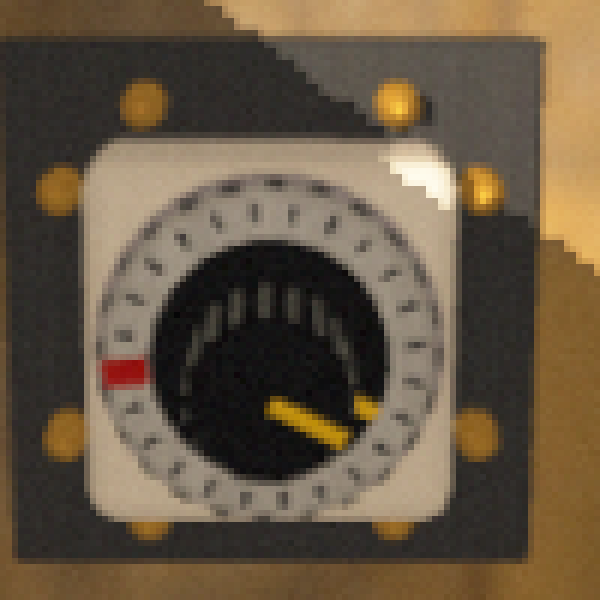

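The timer is seated between the studs and released. The skirt's centre is near (271,361) in the crop, the pointer's skirt part at (367,407) and the mark's inner end at (148,373).

```bash
python3 - <<'E'
from h import *
g=lambda u,v:((u+.5)/6+230-.5,(v+.5)/6+115-.5)
w=lambda u,v,z:px('w5',*g(u,v),z)[:2]
sk=np.array([w(*p,.0545) for p in [(153,361),(390,361),(271,240),(271,481)]]);print(sk.round(4))
c=(sk.mean(0));print('c',c)
A=lambda d:np.degrees(np.arctan2(d[1],d[0]))
P=w(367,407,.0545)-c;M=w(148,373,.0545)-c;M2=w(103,375,.052)-c;T=w(347,440,.087)-w(270,403,.087)
print(A(P),A(T),A(M),A(M2),np.linalg.norm(P),np.linalg.norm(M),(A(P)-A(M))%360)
print('knobtop',w(270,403,.087))
L,R=w(82,330,.041),w(460,330,.041);print('case',L,R,A(R-L), w(271,330,.043))
E
```

```text
[[ 0.4296 -0.3   ]
 [ 0.469  -0.2992]
 [ 0.4488 -0.2795]
 [ 0.4496 -0.3202]]
c [ 0.44924457 -0.29971734]
-24.56330737950609 -24.997746723077057 -173.4286247399639 -173.13821786933298 0.017750980973185566 0.020586111961390333 148.86531736045782
knobtop [ 0.44909191 -0.29948181]
case [ 0.41671802 -0.29763683] [ 0.48156477 -0.29626376] 1.2130048648436815 [ 0.44911869 -0.29657128]
```

```bash
python3 -m jog '[{"linear":[0,-0.03,-1],"twist":0,"grip":0},{"linear":[0,-0.03,-2],"twist":0,"grip":0},{"linear":[0,-0.03,-2.5],"twist":0,"grip":0},{"linear":[0,-0.03,-2.5],"twist":0,"grip":0},{"linear":[0,-0.03,-2.5],"twist":0,"grip":0},{"linear":[0,-0.03,-2.5],"twist":0,"grip":0}]'
```

```text
t: 9.15
tcp_pos: [0.4499, -0.2999, 0.1192]
tcp_rot: [2.195, 2.245, 0.0]
ft_force: [0.7, 0.5, 0.0]
opening: 0.0918
gripper_force: 0.0
```

```bash
python3 -m jog '[{"linear":[-0.01,0,-0.6],"twist":0,"grip":0.3},{"linear":[-0.01,0,-1],"twist":0,"grip":0.4},{"linear":[-0.01,0,-1.12],"twist":0,"grip":0.5},{"linear":[-0.01,0,-1.12],"twist":0,"grip":0.6},{"linear":[-0.01,0,-1.12],"twist":0,"grip":0.7},{"linear":[-0.01,0,-1.12],"twist":0,"grip":0.8},{"linear":[-0.01,0,-1.12],"twist":0,"grip":0.9},{"linear":[-0.01,0,-1.12],"twist":0,"grip":0.9},{"linear":[-0.01,0,-1.12],"twist":0,"grip":0.9}]'
```

```text
t: 10.05
tcp_pos: [0.449, -0.2996, 0.0625]
tcp_rot: [2.195, 2.246, 0.0]
ft_force: [1.2, 0.6, 1.0]
opening: 0.0254
gripper_force: 30.0
```

```bash
python3 -m jog '[{"linear":[0,0,0],"twist":-4,"grip":0.9},{"linear":[0,0,0],"twist":-11,"grip":0.9},{"linear":[0,0,0],"twist":-18,"grip":0.9},{"linear":[0,0,0],"twist":-25,"grip":0.9},{"linear":[0,0,0],"twist":-32,"grip":0.9},{"linear":[0,0,0],"twist":-39,"grip":0.9},{"linear":[0,0,0],"twist":-46,"grip":0.9},{"linear":[0,0,0],"twist":-53,"grip":0.9},{"linear":[0,0,0],"twist":-60,"grip":0.9},{"linear":[0,0,0],"twist":-67,"grip":0.9},{"linear":[0,0,0],"twist":-74,"grip":0.9},{"linear":[0,0,0],"twist":-78,"grip":0.9}]' && python3 -m jog '[{"linear":[0,0,0],"twist":-7,"grip":0.9},{"linear":[0,0,0],"twist":-14,"grip":0.9},{"linear":[0,0,0],"twist":-21,"grip":0.9},{"linear":[0,0,0],"twist":-28,"grip":0.9},{"linear":[0,0,0],"twist":-35,"grip":0.9},{"linear":[0,0,0],"twist":-42,"grip":0.9},{"linear":[0,0,0],"twist":-49,"grip":0.9},{"linear":[0,0,0],"twist":-56,"grip":0.9},{"linear":[0,0,0],"twist":-63,"grip":0.9},{"linear":[0,0,0],"twist":-69,"grip":0.9},{"linear":[0,0,0],"twist":-69,"grip":0.9},{"linear":[0,0,0],"twist":-69,"grip":0.9}]'
python3 - <<'E'
from h import *
s=ctrl.sense();print(s['qpos'],s['wrist_torque'])
r=s['tcp_rot'];print((np.degrees(2*np.arctan2(r[1],r[0]))-90)%180)
im,d=snap('wrist','w6')
im2,d=snap('top','t6')
cv2.imwrite('pics/w6b.png',np.hstack([cv2.resize(im[180:330,180:380],(400,300),interpolation=3),cv2.resize(im2[224:264,293:333],(300,300),interpolation=3)]))
E
```

```text
t: 11.25
tcp_pos: [0.4488, -0.2993, 0.0624]
tcp_rot: [-3.121, -0.356, -0.0]
ft_force: [-0.0, 2.4, 3.3]
opening: 0.0254
gripper_force: 30.0
t: 12.45
tcp_pos: [0.4489, -0.2993, 0.0624]
tcp_rot: [-2.78, 1.463, -0.001]
ft_force: [0.7, 2.1, 5.5]
opening: 0.0253
gripper_force: 30.0
[-5.91064870e-01  4.19561908e-01  1.93715618e+00  5.63469372e-04
  7.84575486e-01  1.94842216e+00] [ 0.78070291 -0.09171631 -0.02227573]
34.47526710585356
```

View pics/w6b.png

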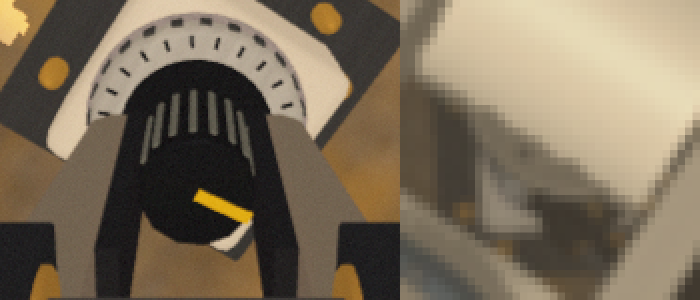

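My picture allowance is used up, so from here I'll measure with code. The tool has wound about 147°. I'll release, rise and turn so the pointer side faces the camera.

```bash
python3 -m jog '[{"linear":[0,0,0],"twist":0,"grip":0.6},{"linear":[0,0,0],"twist":0,"grip":0.3},{"linear":[0,0,0],"twist":0,"grip":0},{"linear":[0,0,0],"twist":0,"grip":0},{"linear":[0,0,0],"twist":0,"grip":0},{"linear":[0,0,0.6],"twist":0,"grip":0},{"linear":[0,0,1.5],"twist":5,"grip":0},{"linear":[0,0,2.4],"twist":12,"grip":0},{"linear":[0,0,3.2],"twist":20,"grip":0},{"linear":[0,0,3.6],"twist":28,"grip":0},{"linear":[0,0,3.6],"twist":36,"grip":0},{"linear":[0,0,3.6],"twist":44,"grip":0}]' && python3 -m jog '[{"linear":[0,0,0],"twist":8,"grip":0},{"linear":[0,0,0],"twist":16,"grip":0},{"linear":[0,0,0],"twist":24,"grip":0},{"linear":[0,0,0],"twist":32,"grip":0},{"linear":[0,0,0],"twist":40,"grip":0},{"linear":[0,0,0],"twist":48,"grip":0},{"linear":[0,0,0],"twist":56,"grip":0},{"linear":[0,0,0],"twist":64,"grip":0},{"linear":[0,0,0],"twist":72,"grip":0},{"linear":[0,0,0],"twist":80,"grip":0},{"linear":[0,0,0],"twist":88,"grip":0},{"linear":[0,0,0],"twist":96,"grip":0}]' && python3 -m jog '[{"linear":[0,0,0],"twist":8,"grip":0},{"linear":[0,0,0],"twist":16,"grip":0},{"linear":[0,0,0],"twist":24,"grip":0},{"linear":[0,0,0],"twist":32,"grip":0},{"linear":[0,0,0],"twist":40,"grip":0},{"linear":[0,0,0],"twist":48,"grip":0},{"linear":[0,0,0],"twist":56,"grip":0},{"linear":[0,0,0],"twist":64,"grip":0},{"linear":[0,0,0],"twist":72,"grip":0},{"linear":[0,0,0],"twist":80,"grip":0},{"linear":[0,0,0],"twist":88,"grip":0},{"linear":[0,0,0],"twist":90,"grip":0}]' 
cat > m.py <<'E'
from h import *
import sys
tag=sys.argv[1]
s=ctrl.sense();r=s['tcp_rot'];print(s['tcp_pos'],s['t'],(np.degrees(2*np.arctan2(r[1],r[0]))-90)%180)
im,_=snap('wrist',tag)
b,g,rr=[im[...,i].astype(int) for i in range(3)]
f=np.load(f'pics/{tag}.npz')
vv,uu=np.mgrid[:420,:560]
def plane(z): # world xy of every pixel
    fx,fy,cx,cy=f['K'];E=f['E'];d=np.stack([(uu-cx)/fx,(vv-cy)/fy,np.ones(uu.shape)],-1)@E[:3,:3].T
    return E[:2,3]+d[...,:2]*((z-E[2,3])/d[...,2])[...,None]
W=plane(.0545);c0=np.array([.4492,-.2997])
for z in (.0545,):
    D=W-c0;rad=np.hypot(D[...,0],D[...,1])
    sk=(rad<.025)&(im.max(-1)<60);pts=np.argwhere(sk)
    hull=cv2.convexHull(pts[:,::-1].astype(np.int32).reshape(-1,1,2))
    h=np.array([W[p[0][1],p[0][0]] for p in hull]);A=np.c_[2*h,np.ones(len(h))];x=np.linalg.lstsq(A,(h**2).sum(1),rcond=None)[0]
    print('skirt centre',x[:2],'r',np.sqrt(x[2]+x[0]**2+x[1]**2))
for n,m,z in [('red',(rr>90)&(g<.4*rr)&(b<.4*rr),.052),('yel',(rr>110)&(g>.55*rr)&(b<.35*rr),.0545),('yeltop',(rr>110)&(g>.55*rr)&(b<.35*rr),.087)]:
    Wz=plane(z);D=Wz-c0;R=np.hypot(D[...,0],D[...,1])
    m=m&(np.hypot(*(W-c0).transpose(2,0,1))<.035)
    k,lab,st,ce=cv2.connectedComponentsWithStats(m.astype(np.uint8))
    for i in range(1,k):
        if st[i,4]<4: continue
        q=D[lab==i];mean=q.mean(0);w=np.linalg.svd(q-mean)[2][0];w=w*np.sign(w@mean)
        print(n,st[i,4],ce[i].round(1),'ang %.1f r %.4f..%.4f dir %.1f'%(np.degrees(np.arctan2(mean[1],mean[0])),R[lab==i].min(),R[lab==i].max(),np.degrees(np.arctan2(w[1],w[0]))))
E
python3 m.py w7
```

```text
t: 13.75
tcp_pos: [0.4489, -0.2997, 0.2432]
tcp_rot: [3.125, -0.311, 0.003]
ft_force: [0.3, 0.8, 0.4]
opening: 0.0916
gripper_force: 0.0
t: 14.95
tcp_pos: [0.4485, -0.2994, 0.242]
tcp_rot: [-2.323, -2.115, 0.0]
ft_force: [-0.5, -0.3, -0.5]
opening: 0.0918
gripper_force: 0.0
t: 16.15
tcp_pos: [0.4485, -0.2994, 0.242]
tcp_rot: [-0.148, -3.138, 0.0]
ft_force: [-0.4, -0.1, 0.0]
opening: 0.0917
gripper_force: 0.0
[ 0.44849615 -0.29937649  0.24198589] 16.15 84.61249829901345
skirt centre [ 0.44878293 -0.2998508 ] r 0.01952811191884507
red 27 [272.3 153.1] ang -172.5 r 0.0213..0.0281 dir -174.5
yel 25 [274.  161.6] ang -172.0 r 0.0133..0.0202 dir -172.4
yel 50 [276.3 178.2] ang -90.5 r 0.0001..0.0077 dir -172.8
yel 6 [312.2 184.7] ang 73.5 r 0.0339..0.0348 dir -11.2
yel 15 [247.1 192.3] ang -70.4 r 0.0325..0.0350 dir 13.2
yel 4 [300.8 203.2] ang 36.1 r 0.0336..0.0349 dir 103.9
yel 5 [263.2 207.6] ang -31.7 r 0.0327..0.0346 dir -75.3
yeltop 25 [274.  161.6] ang -176.0 r 0.0188..0.0251 dir -172.4
yeltop 50 [276.3 178.2] ang -171.7 r 0.0005..0.0135 dir -172.8
yeltop 6 [312.2 184.7] ang 86.0 r 0.0304..0.0314 dir 168.8
yeltop 15 [247.1 192.3] ang -82.9 r 0.0276..0.0301 dir -166.8
yeltop 4 [300.8 203.2] ang 45.8 r 0.0258..0.0272 dir 103.9
yeltop 5 [263.2 207.6] ang -38.8 r 0.0238..0.0257 dir -75.3
```

The pointer is at -172.0° and the mark at -172.5°. I'll check once more from closer.

```bash
python3 -m jog '[{"linear":[0.5,0,-0.5],"twist":0,"grip":0},{"linear":[1,0,-1.2],"twist":0,"grip":0},{"linear":[1,0,-2],"twist":0,"grip":0},{"linear":[1,0,-2.3],"twist":0,"grip":0},{"linear":[1,0,-2.3],"twist":0,"grip":0},{"linear":[1,0,-2.3],"twist":0,"grip":0},{"linear":[1,0,-2.3],"twist":0,"grip":0}]' && python3 m.py w8
```

```text
t: 16.9
tcp_pos: [0.4994, -0.3002, 0.1291]
tcp_rot: [0.157, 3.135, -0.002]
ft_force: [0.1, -0.2, 0.5]
opening: 0.0921
gripper_force: 0.0
[ 0.49944404 -0.30017682  0.12910677] 16.9 84.27830512880695
skirt centre [ 0.44908267 -0.29921898] r 0.019843341229946364
red 70 [262.8  98.5] ang -172.4 r 0.0214..0.0283 dir -175.7
yel 53 [265.5 111.2] ang -171.9 r 0.0135..0.0202 dir -169.5
yel 132 [267.6 130.5] ang -152.0 r 0.0001..0.0122 dir -172.5
yel 10 [321.9 151.7] ang 67.9 r 0.0336..0.0349 dir -18.8
yel 19 [228.4 163.9] ang -64.2 r 0.0327..0.0349 dir 12.5
yel 7 [304.3 177. ] ang 33.3 r 0.0338..0.0348 dir 118.6
yel 15 [251.7 183.7] ang -29.4 r 0.0331..0.0349 dir -108.1
yeltop 53 [265.5 111.2] ang -176.0 r 0.0149..0.0206 dir -169.5
yeltop 132 [267.6 130.5] ang -170.5 r 0.0004..0.0135 dir -172.5
yeltop 10 [321.9 151.7] ang 74.3 r 0.0290..0.0301 dir 161.2
yeltop 19 [228.4 163.9] ang -69.4 r 0.0264..0.0283 dir 12.5
yeltop 7 [304.3 177. ] ang 38.4 r 0.0272..0.0280 dir 118.6
yeltop 15 [251.7 183.7] ang -31.2 r 0.0255..0.0271 dir -108.1
```

The pointer is within about 1° of the mark. Last, I'll check the seating height and then hand in.

```bash
python3 - <<'E'
from h import *
f=np.load('pics/w8.npz');d=f['d'];fx,fy,cx,cy=f['K'];E=f['E']
v,u=np.mgrid[:420,:560];p=np.stack([(u-cx)/fx,(v-cy)/fy,np.ones(u.shape)],-1)*d[...,None]@E[:3,:3].T+E[:3,3]
r=np.hypot(p[...,0]-.4492,p[...,1]+.2995);a=np.degrees(np.arctan2(p[...,1]+.2995,p[...,0]-.4492))
z=p[...,2];m=lambda k:np.median(z[k&(d>0)])
print('knobtop',m((r<.011)&(z>.075)),'table',m((r>.085)&(r<.1)),'plate',m((r>.046)&(r<.05)&(z<.012)))
for c in (-135,-45,45,135): print(c,m((abs(a-c)<20)&(r>.0235)&(r<.027)&(z>.03)&(z<.06)))
print(ctrl.sense()['ft_force'],ctrl.hand_in())
E
```

```text
knobtop 0.0874052420181477 table -0.00025654437453351275 plate 0.004347196213044413
-135 0.05242243734107338
-45 0.05243668902469294
45 0.05221298249215155
135 0.052384428221689816
the job is handed in; nothing more can be done
[-0.11630303  0.44834314 -0.29754173] None
```

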